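# Refit the service cover of the puller power unit

### The arm

A 6-joint arm with a two-finger parallel gripper is mounted at the origin on the work surface. World frame = base frame: x ahead of the robot, y to its left, z up, the work surface at z = 0. Lengths are in m, angles in rad, forces in N, time in s.
With the tool pointing down it reaches from about 0.375 to 0.9 m from the base axis. Payload 3.1 kg.
Tool frame: the origin (TCP) lies midway between the tips of the shut fingers; the grasp point (between the pads) lies 19 mm behind it (manip.hold_point_z is the distance from the TCP to the grasp point, in m); x points along the fingers, y is the direction in which the jaws open and shut, and the axes are right-handed (so a half turn about x gives the same grasp; the last joint's range is limited). The gripper opens to 85 mm and grips with 20 to 120 N. Pads are 22 mm wide; open, the fingers measure 114 mm over their backs; the gripper's body (76 mm by 85 mm) begins 54 mm behind the grasp point. The pads swing forward as they close: fully open they stand 13 mm farther back than shut.
Start: joints at [0.999, 0.527, 1.433, -0, 1.181, -0.178], TCP at [0.24, 0.577, 0.231] pointing down, gripper open.
Joint ranges: [-3.08, 3.08], [-0.75, 2.2], [0.22, 2.44], [-1.43, 4.57], [0, 2.65], [-2.85, 2.85]. Speed limits (rad/s): [2.79, 2.79, 3.14, 3.14, 3.14, 3.14].

### API

Orientations are given as a unit quaternion [x, y, z, w].
In Python, from station import manip, snapshot gives the robot as it stands.
- The arm moves only by the tool play_rows, never from a script. Its argument "series" is a list of rows, each a list of 4 numbers: the shift along the tool's x, y, z in m, then the turn about the tool's x in degrees. In form: [[tx, ty, tz, spin], ...]. A call has 1 to 20 rows; each row is the pose to reach, as a shift and turn from the pose measured when the call began, along the tool's axes at that moment; what a row does not reach only later rows make up. A row lasts 1/10 s, in which the tool goes at most 50 mm and 8.59 degrees, less where a joint would pass 70% of its speed; a pose out of reach is approached as far as the arm can. A call with a gripper value outside its range is refused whole. "claw" is the opening in per cent of the stroke, from 0 (shut) to 100 (fully open), set as the call begins (left out, the last holds). The fingers move at their own pace and stop on an object; "force" is the grip in N (left out, the last holds). Time passes only in rows, so rows that repeat a pose let the fingers close. It gives the time, the measured TCP pose, the force and the opening at its end, in the units of the state.
- manip.sense(): the state, without advancing time (a new reading comes with each control period).
- snapshot(name): name is "scene" or "top" or "wrist"; returns a dict with "image" (400x640x3 uint8, blue, green, red), "depth" (400x640 float32, m along the optical axis (not along the pixel's ray), 0 where there is no reading), "fov_y" (degrees; the focal length in pixels is half the picture's height over the tangent of half this angle, whatever the lens; pixels are square), "cx", "cy" (the principal point, pixels), "R" (3x3) and "t" (3): a world point X has camera coordinates R X + t. Camera axes: x right, y down, z forward; pixel columns grow to the right and rows downward; lengths in m; the calibration is good to about 2 mm. A picture is of the moment at which its call begins.
- manip.sign_off(): hands the job in, once; it reports no verdict.
The state is a dict: "t": time; "q": joint angles; "qd": joint speeds; "tau": joint torques, N m; "tcp_pos": TCP position; "tool_rot": TCP orientation; "force": force on the tool from outside, world axes, zero at the start; "ft_torque": the same for the moment, N m; "finger_gap": opening from 0.0 (shut) to 1.0 (fully open).
Only numpy, scipy, OpenCV 4.12 (cv2) and the standard library are available. Lean on these libraries where they do the work, as an engineer would, in place of code of your own. Each camera call takes 0.05 s, during which the arm holds its last target.

### The job

Refit the loose cover on the service bay of the power unit: hook the cover's wide front lip into the slot with its rear held up, then swing the rear down and press it until the spring latch snaps over it and the cover lies flat and fully home. Let go of it, and leave the other things on the bench where they are.

Things in the scene. Friction and masses are not known exactly. Their poses are not given: they have to be found in the camera images.
- unit: Grey power unit fixed to the bench, 210 (x) x 150 (y) x 84 mm high, open service bay on top. Origin: centre of its underside; z up; x points from the slot end to the latch end (roughly away from the robot, up to 0.4 rad off). All 'unit' coordinates below are in this frame. Its rim is at z 84 mm.
- seat (a point): Middle of the bay (unit x 0, y 0, z 70 mm). Flat ledge at z 70 around a deeper hole: x -76 to -45 (slot end), x 50 to 71 (latch end), plus both sides. Bay walls: y -53 and +53, x 71. The seated cover has the unit's axes, its underside on the ledge, its lip end at x -76 against the slot's end wall.
- slot (a point): Middle of the slot's mouth (unit x -67, y 0, z 74.5 mm). The slot opens to +x: 9 mm high (z 70 to 79), 9 mm deep (end wall at x -76), 106 mm wide, under a 5 mm thick overhang whose top is the rim (z 84). Its floor is the ledge.
- nose (a point): Tip of the spring latch's steel nose (unit x 64.5, y 0, z 77 mm; this point stays put). The nose is 40 mm wide, sticks 6.5 mm out of the bay's end wall at x 71; its upper face rises at 60 degrees to x 70, z 86.5 mm. A black thumb piece on the latch behind it reaches z 89 mm.
- latch (a joint): Spring latch, m: 0 = sprung out (rest), up to 0.008 = pushed to the unit's +x. The cover's rear tab pushes it back on the way down (preload 5.6 N, 0.7 N per mm: about 10 to 15 N down near the cover's rear), then it snaps out over the tab. Weight alone does not do it: an unlatched cover rests on the nose, its rear some 12 mm up.
- cover_mid (a point): Centre of the loose cover's aluminium plate, 120 (x) x 100 (y) x 8 mm, half-way up it, about 220 g (0.16 to 0.31 kg); it starts flat on the bench, right side up. Cover axes: z out of its top, -x towards the lip. Seated it has 3 mm of play at either side and at the rear.
- cover_grip (a point): Centre of the cover's black grip rib, half-way up it (22 mm above the cover's underside); axes as the cover's. The rib stands across the middle of the plate: 14 mm thick (x), 64 mm long (y), from 8 to 36 mm above the underside.
- cover_lip (a point): Middle of the lip's front edge, half-way through its thickness (2 mm above the cover's underside). The lip is a tongue 80 mm wide, 4 mm thick, flush with the underside, reaching 16 mm beyond the plate: its edge lies 76 mm to -x of the cover's middle.
- cover_rear (a point): Middle of the rear tab's end, half-way through its thickness (2 mm above the underside). The tab is 60 mm wide, 4 mm thick, flush with the underside, reaching 8 mm beyond the plate: its end lies 68 mm to +x of the cover's middle. It is narrower and shorter than the lip.
- cover_press (a point): Point on the plate's top, 42 mm to +x of the rib's middle, 8 mm above the underside: in a clear flat patch to press on (7 to 60 mm behind the rib's middle, nearly flat apart from a strip 0.6 mm high).
- screwdriver: Bystander: screwdriver, 190 mm, lying between the unit and the cover
- foot: Bystander: cast aluminium puller foot, 80 x 64 mm plate with an 84 mm high post
- disc: Bystander: dark grinding disc, 116 mm across, 16 mm thick
- can: Bystander: can, 66 mm across, 110 mm high
- magnet: Bystander: magnet bar on a green holder, 44 x 110 x 30 mm
- hammer: Bystander: hammer lying to the right
- puller: Bystander: brass puller rod with a black T-handle, 285 mm, lying to the left
Not all that is in view belongs to the job. Leave any blue or brown look-alike of the part that bears cover_mid alone.

How it is judged:
On the way:
1. the cover's lip is under the slot's overhang while its rear is still up (x of cover_lip in the frame of unit between -0.08 and -0.069 m and z of cover_lip in the frame of unit between 0.068 and 0.079 m and y of cover_lip in the frame of unit between -0.02 and 0.02 m and angle between cover_grip's own z axis and vertical above 0.06 rad), for 0.1 s.
At the end, for the whole second after the job is handed in: The cover lies in the bay, tilted less than 0.04 rad, right way up: its lip at least 4 mm under the overhang of the slot, its rear tab down within 3.5 mm of its seat under the latch nose, the latch sprung out again to within 2.5 mm of rest, and the cover let go (x of cover_lip in the frame of unit between -0.079 and -0.071 m and z of cover_lip in the frame of unit between 0.069 and 0.0765 m and z of cover_rear in the frame of unit between 0.069 and 0.0755 m and x of cover_rear in the frame of unit above 0.063 m and angle between cover_grip's own z axis and vertical below 0.04 rad and value of joint latch below 0.0025 m and contact force between the fingers and anything else below 0.5 N); the robot touches nothing.
It fails at once if one of the bystanders is moved more than 40 mm (distance of any of screwdriver, foot, disc, can, magnet, hammer, puller from where it was at the start of the episode above 0.04 m).
It also fails if it takes over 48 s, if anything falls off the work surface, if the arm or the gripper's body presses on something with over 40 N, if the wrist force passes 120 N, or if a joint passes its speed limit or range.

## Working session

There is one attempt and no reset: what is moved stays moved. The work goes in short steps, Python scripts to look and compute and a tool call to move; the robot and the scene stay as the last step left them, time stands still between calls to the robot, and variables do not carry over. Pictures are saved under pics/ and viewed, and the job is handed in when it is done.

Besides the shell and the picture viewer there is one more tool, called after "Call:" as name(argument=value, ...) on one line, values as JSON. play_rows: Moves the arm, as the interface text tells. Its arguments: {"type":"object","properties":{"series":{"type":"array","items":{"type":"array","items":{"type":"number"}}},"claw":{"type":"number"},"force":{"type":"number"}},"required":["series"]}

```bash
ls; mkdir -p pics
python3 - <<'E'
from station import manip, snapshot
import cv2,numpy as np
print(manip.sense()); print(manip.hold_point_z)
for n in ["scene","top","wrist"]:
    s=snapshot(n); cv2.imwrite(f"pics/{n}0.png",s["image"]); np.savez(f"/tmp/{n}0.npz",**s)
    print(n,s["fov_y"],s["cx"],s["cy"],s["R"].tolist(),s["t"])
E
```

```text
pics
{'t': 0.0, 'q': array([ 9.98516228e-01,  5.28464898e-01,  1.43391459e+00, -2.27741856e-05,
        1.18140673e+00, -1.78499848e-01]), 'qd': array([ 8.32314396e-04,  4.31127830e-05, -3.11531901e-04, -1.38971039e-03,
       -5.09053666e-04, -3.90862222e-04]), 'tau': array([-2.11305269e-03, -4.42354453e+01, -1.78022075e+01, -1.65371648e-04,
        8.48706550e-03, -5.35914140e-06]), 'tcp_pos': array([0.23938043, 0.57655462, 0.2303305 ]), 'tool_rot': array([ 0.13759722,  0.69372284, -0.13904575,  0.69316802]), 'force': array([ 0.57918433,  0.60306897, -0.03260229]), 'ft_torque': array([-0.00305355, -0.04859328,  0.02394637]), 'finger_gap': 0.9999271163402773}
0.0187
scene 50.39510268581826 315.845280667741 200.67528920868457 [[0.8573668896428936, 0.5142485821768947, -0.02168898967503834], [0.3061419870177219, -0.5433749785934449, -0.7816781411958598], [-0.41376213012902874, 0.6635450462234099, -0.6233047980751165]] [-0.47573681 -0.12129257  1.79740998]
top 56.07215977601076 318.72957213403237 198.81603999171762 [[-0.01363217446072916, -0.9998657991965683, 0.009085560878657454], [-0.9887201043758383, 0.012123707409794527, -0.14928352528552025], [0.14915334063474106, -0.011018135761064156, -0.9887526898379833]] [-7.17915342e-04  5.41621539e-01  1.07556463e+00]
wrist 61.1194870106102 320.890222726453 202.19070417433122 [[0.3830812914367368, 0.9237140485310028, -0.0010395660767090903], [0.8856578487438261, -0.366978506482568, 0.2844942015899149], [0.2624097923279948, -0.1099051060064531, -0.9586771972692845]] [-0.62298364 -0.0365733   0.37837728]
```

View pics/scene0.png

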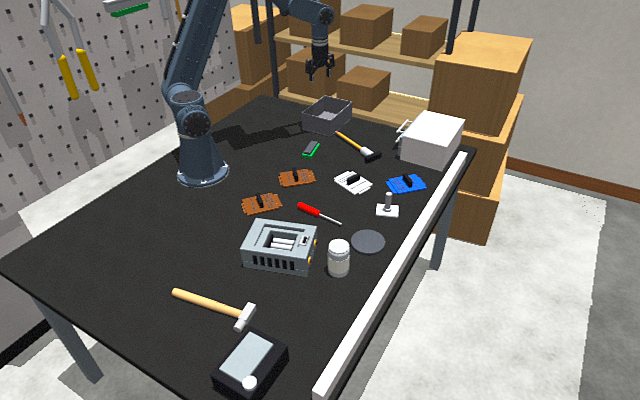

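View pics/top0.png

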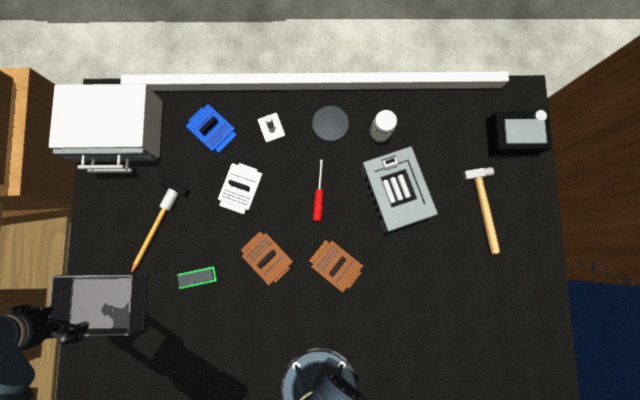

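View pics/wrist0.png

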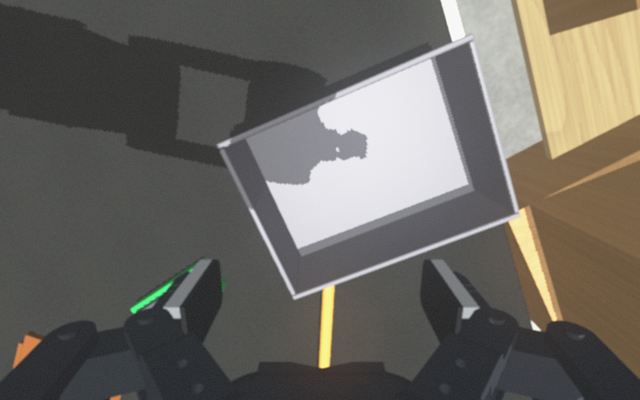

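The top view shows four cover-like parts: aluminium/white at (240,187), blue at (211,127), and brown at (267,258) and (336,265). The description says an aluminium plate with a black rib, which fits (240,187). I'll check that with an enlarged crop.

```bash
cat > h.py <<'E'
import numpy as np, cv2
from scipy.spatial.transform import Rotation as Ro
def load(n): 
    d=dict(np.load(n)); return d
def foc(s): return s["image"].shape[0]/2/np.tan(np.radians(float(s["fov_y"]))/2)
def ray(s,uv):
    uv=np.atleast_2d(np.asarray(uv,float)); f=foc(s)
    d=np.c_[(uv[:,0]-s["cx"])/f,(uv[:,1]-s["cy"])/f,np.ones(len(uv))]
    return -s["R"].T@s["t"], d@s["R"]
def plane(s,uv,z):
    o,d=ray(s,uv); k=(z-o[2])/d[:,2]; return o+d*k[:,None]
def proj(s,X):
    c=np.atleast_2d(X)@s["R"].T+s["t"]; f=foc(s); return np.c_[c[:,0]/c[:,2]*f+s["cx"],c[:,1]/c[:,2]*f+s["cy"]]
E
python3 - <<'E'
from h import *
s=load("/tmp/top0.npz"); im=s["image"]
a=cv2.resize(im[150:225,205:275],None,fx=5.5,fy=5.5,interpolation=cv2.INTER_CUBIC)
b=cv2.resize(im[140:240,355:445],None,fx=4.1,fy=4.1,interpolation=cv2.INTER_CUBIC)
H=max(a.shape[0],b.shape[0]); pad=lambda x:cv2.copyMakeBorder(x,0,H-x.shape[0],0,5,cv2.BORDER_CONSTANT)
cv2.imwrite("pics/crop1.png",np.hstack([pad(a),pad(b)]))
print(plane(s,[[240,187]],.008),plane(s,[[399,190],[390,160],[418,224],[384,126],[268,127],[330,123]],.084))
print(plane(s,[[318,160],[317,220]],.01))
E
```

```text
[[0.58612276 0.23299    0.008     ]] [[ 0.55779964 -0.23805896  0.084     ]
 [ 0.6465467  -0.21589101  0.084     ]
 [ 0.45941836 -0.28754182  0.084     ]
 [ 0.74961886 -0.20250597  0.084     ]
 [ 0.75011102  0.13880388  0.084     ]
 [ 0.76048108 -0.0435295   0.084     ]]
[[ 0.66801832 -0.00747076  0.01      ]
 [ 0.48137535 -0.00195118  0.01      ]]
```

View pics/crop1.png

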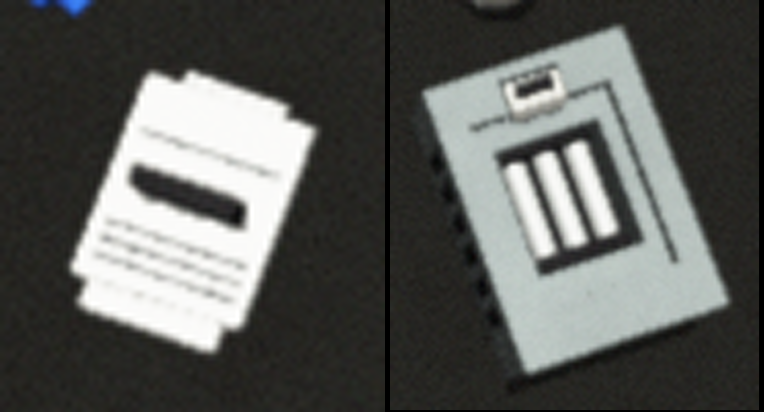

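The crop confirms it. The left part is a bright metal plate with a black rib and rectangular outline. Its wide lip is at the bottom (150,320), nearer the robot, and the narrower tab is at the top (238,92). On the right, the unit's latch is at the far end, at crop pixel (533,90). I'll go over the cover for a closer look.

```bash
cat >> h.py <<'E'
def goal(st,p,yaw):
    """shift (tool axes) and spin (deg) to bring TCP to p with tool y axis along world angle yaw (mod pi)"""
    Rm=Ro.from_quat(st["tool_rot"]).as_matrix(); sh=Rm.T@(np.asarray(p)-st["tcp_pos"])
    y=Rm[:,1]; cur=np.arctan2(y[1],y[0]); d=(yaw-cur+np.pi/2)%np.pi-np.pi/2
    sgn=np.sign(Rm[2,0]); return sh, np.degrees(d*sgn), np.degrees(cur), Rm
E
python3 - <<'E'
from h import *; from station import manip
s=load("/tmp/top0.npz"); im=s["image"]
g=cv2.inRange(im,(190,190,190),(255,255,255)); g[:, :205]=0; g[:,275:]=0; g[:150]=0; g[225:]=0
c=max(cv2.findContours(g,0,2)[0],key=cv2.contourArea); print(cv2.contourArea(c))
P=plane(s,c[:,0,:],.006)[:,:2].astype(np.float32); r=cv2.minAreaRect(P*1000); print(r)
st=manip.sense(); 
for y in (np.pi/2-0.38,):
    sh,sp,cur,Rm=goal(st,[.57,.24,.23],y); print(sh.round(4),sp,cur); print(Rm.round(3))
E
```

```text
1344.5
((586.0530395507812, 235.85528564453125), (99.19995880126953, 142.79977416992188), 70.14976501464844)
[ 0.0007 -0.1841  0.4344] -0.7886402691494204 67.43896351587931
[[-0.001  0.384  0.923]
 [-0.001  0.923 -0.384]
 [-1.    -0.002 -0.   ]]
```

Call:
play_rows(series=[[0, -0.01, 0.025, 0], [0, -0.025, 0.062, 0], [0, -0.041, 0.1, 0], [0, -0.057, 0.14, 0], [0, -0.073, 0.18, -1], [0, -0.089, 0.22, -1], [0, -0.106, 0.26, -2], [0, -0.122, 0.3, -2], [0, -0.138, 0.34, -2], [0, -0.154, 0.38, -2.5], [0, -0.168, 0.415, -2.5], [0, -0.178, 0.44, -2.5], [0, -0.182, 0.45, -2.5], [0, -0.182, 0.45, -2.5], [0, -0.182, 0.45, -2.5]], claw=100)

```text
t: 1.65
tcp_pos: [0.584, 0.2367, 0.2304]
tool_rot: [0.122, 0.697, -0.124, 0.695]
force: [-1.1, 0.8, 0.4]
finger_gap: 0.998
```

Run:
```python
from h import *; from station import manip,snapshot
s=snapshot("wrist"); np.savez("/tmp/w1.npz",**s); cv2.imwrite("pics/w1.png",s["image"]); st=manip.sense(); print(st["t"],st["tcp_pos"],st["qd"].max())
```

```text
1.7 [0.58373644 0.23710273 0.23048703] 0.010118437551663903
```

View pics/w1.png

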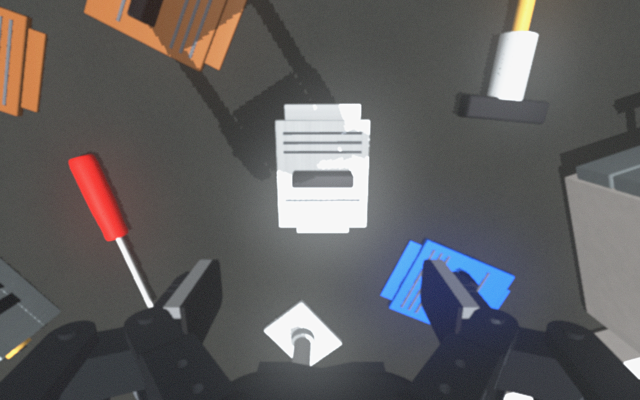

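The wrist view shows the bright cover at (322,170). Its wide lip is at the top edge (322,110) and the tab at the bottom edge (322,230), with the fingers opening along the rib's length. Next I measure the cover and rib.

Run:
```python
from h import *; from station import manip
s=load("/tmp/w1.npz"); im=s["image"]
sub=np.zeros(im.shape[:2],np.uint8); sub[90:245,262:385]=1
g=(im.min(2)>105).astype(np.uint8)*sub; g=cv2.morphologyEx(g,cv2.MORPH_CLOSE,np.ones((9,9),np.uint8))
c=max(cv2.findContours(g,0,2)[0],key=cv2.contourArea)
P=plane(s,c[:,0,:],.006)[:,:2].astype(np.float32); r=cv2.minAreaRect(P*1000); print("outline",r, cv2.minAreaRect(c))
# rib: dark within cover
sub2=np.zeros_like(sub); sub2[160:195,285:362]=1
d=(im.max(2)<100).astype(np.uint8)*sub2
c2=max(cv2.findContours(d,0,2)[0],key=cv2.contourArea); print(cv2.boundingRect(c2),cv2.minAreaRect(c2))
P2=plane(s,c2[:,0,:],.036)[:,:2].astype(np.float32); print("rib@36",cv2.minAreaRect(P2*1000))
v=im.copy(); cv2.drawContours(v,[c],-1,(0,255,0),1); cv2.drawContours(v,[c2],-1,(0,0,255),1)
cv2.imwrite("pics/m1.png",cv2.resize(v[80:260,240:400],None,fx=4,fy=3.3*1,interpolation=0) if 0 else cv2.resize(v[90:245,250:395],None,fx=3.8,fy=3.8,interpolation=0))
ang=np.radians(r[2]); print(proj(s,[[.586,.235,.036]]))
# depth check
D=s["depth"]; print("depth plate/rib/bench",D[215,320],D[178,320],D[150,200])
for u,v_ in ((320,215),(320,178),(320,183),(200,150)):
    o,dd=ray(s,[[u,v_]]); print((o+dd*D[v_,u]).round(4))
```

```text
outline ((591.1259155273438, 235.25067138671875), (140.55490112304688, 158.4381561279297), 70.02677917480469) ((323.0, 173.5), (141.0, 122.0), 90.0)Traceback (most recent call last):
  File "<stdin>", line 10, in <module>
ValueError: max() iterable argument is empty
```

Run:
```python
from h import *; from station import manip
s=load("/tmp/w1.npz"); im=s["image"]
print(im.min(2)[178,262:390:6], im.min(2)[95:245:6,340])
g0=im.min(2)
sub=np.zeros(im.shape[:2],np.uint8); sub[90:245,262:385]=1
t,_=cv2.threshold(g0[90:245,262:385].reshape(-1,1),0,255,cv2.THRESH_OTSU); print("otsu",t)
g=(g0>t).astype(np.uint8)*sub; g=cv2.morphologyEx(g,cv2.MORPH_CLOSE,np.ones((9,9),np.uint8))
c=max(cv2.findContours(g,0,2)[0],key=cv2.contourArea)
P=plane(s,c[:,0,:],.006)[:,:2].astype(np.float32); r=cv2.minAreaRect(P*1000); print("outline",r, cv2.minAreaRect(c))
d=(g0<t).astype(np.uint8); d[:162]=0;d[194:]=0;d[:,:286]=0;d[:,360:]=0
c2=max(cv2.findContours(d,0,2)[0],key=cv2.contourArea); print(cv2.boundingRect(c2),cv2.minAreaRect(c2))
P2=plane(s,c2[:,0,:],.036)[:,:2].astype(np.float32); print("rib@36",cv2.minAreaRect(P2*1000))
v=im.copy(); cv2.drawContours(v,[c],-1,(0,255,0),1); cv2.drawContours(v,[c2],-1,(0,0,255),1)
cv2.imwrite("pics/m1.png",cv2.resize(v[90:245,250:395],None,fx=3.8,fy=3.8,interpolation=0))
D=s["depth"]
for u,v_ in ((320,215),(320,173),(320,178),(320,183),(200,150)):
    o,dd=ray(s,[[u,v_]]); print((o+dd*D[v_,u]).round(4))
```

```text
[ 87  99 107 247 247 163 108 111 116 134 135 136 139 138 137 144 247 247
 114 114 111 106] [ 91  94 248 235 212 223 198 223 145 249 223 247 248 110 137 128 247 248
 247 247 247 247 247 162 118]
otsu 168.0
outline ((584.176513671875, 236.69027709960938), (101.97124481201172, 142.40869140625), 70.02429962158203) ((322.5, 168.0), (128.0, 95.0), 90.0)
(292, 171, 61, 16) ((322.0, 178.5), (15.0, 60.0), 90.0)
rib@36 ((585.3782958984375, 236.05953979492188), (61.18614196777344, 15.553550720214844), 70.01530456542969)
[[0.63   0.2175 0.0084]]
[[0.5814 0.2353 0.0249]]
[[0.5842 0.2343 0.0356]]
[[0.589  0.2326 0.0363]]
[[ 0.517   0.1181 -0.0011]]
```

View pics/m1.png

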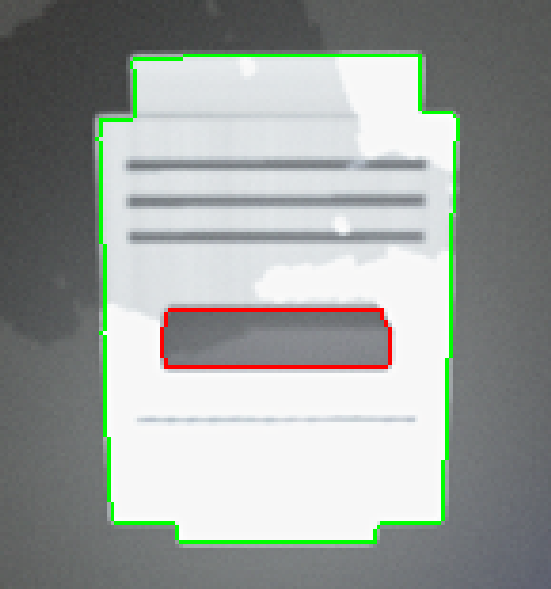

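Call:
play_rows(series=[[0.03, 0, 0.004, 0], [0.07, 0, 0.004, 0], [0.11, 0, 0.004, 0], [0.15, 0, 0.004, 0], [0.185, 0, 0.004, 0], [0.205, 0, 0.004, 0], [0.215, 0, 0.004, 0], [0.219, 0, 0.004, 0], [0.219, 0, 0.004, 0], [0.219, 0, 0.004, 0]], claw=100, force=25)

```text
t: 2.7
tcp_pos: [0.5879, 0.2361, 0.0129]
tool_rot: [0.122, 0.696, -0.123, 0.696]
force: [-0.6, 0.2, -0.2]
finger_gap: 0.997
```

Run:
```python
from h import *; from station import manip,snapshot
s=snapshot("wrist"); np.savez("/tmp/w2.npz",**s); cv2.imwrite("pics/w2.png",s["image"]); st=manip.sense(); print(st["t"],st["tcp_pos"],st["force"])
```

```text
2.75 [0.58793189 0.23595209 0.01301387] [0.44339705 1.32272159 0.53929226]
```

View pics/w2.png

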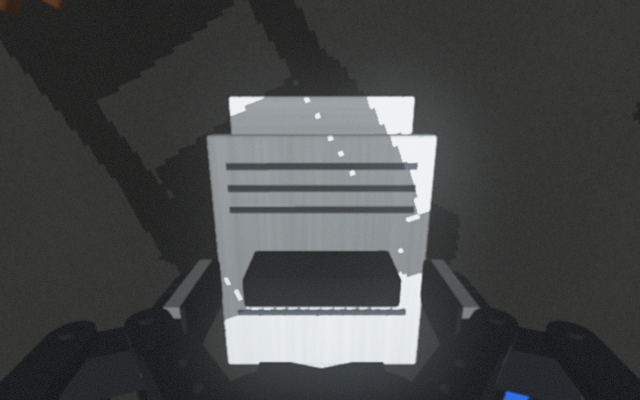

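The open fingers straddle the rib, which spans columns 243–400, with the pads at columns 205 and 435. I lower 5 mm more and close.

Call:
play_rows(series=[[0.003, 0, 0, 0], [0.005, 0, 0, 0], [0.005, 0, 0, 0]])

```text
t: 3.05
tcp_pos: [0.588, 0.2359, 0.0081]
tool_rot: [0.123, 0.696, -0.123, 0.697]
force: [0.1, -0.6, 1.0]
finger_gap: 0.999
```

Call:
play_rows(series=[[0, 0, 0, 0], [0, 0, 0, 0], [0, 0, 0, 0], [0, 0, 0, 0], [0, 0, 0, 0], [0, 0, 0, 0], [0, 0, 0, 0], [0, 0, 0, 0]], claw=0, force=25)

```text
t: 3.85
tcp_pos: [0.5881, 0.2359, 0.0083]
tool_rot: [0.123, 0.696, -0.123, 0.697]
force: [0.0, -0.3, 3.0]
finger_gap: 0.741
```

Run:
```python
from h import *; from station import manip,snapshot
s=snapshot("wrist"); np.savez("/tmp/w3.npz",**s); cv2.imwrite("pics/w3.png",s["image"]); st=manip.sense(); print(st["t"],st["tcp_pos"],st["force"],st["finger_gap"])
```

```text
3.9 [0.5881358  0.23589932 0.00831807] [-0.45464352  0.93949034  3.5147316 ] 0.7432571905549726
```

View pics/w3.png

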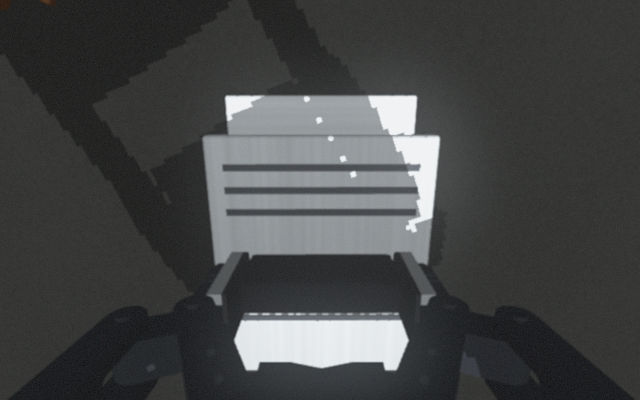

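The gap of 0.743 (63 mm) matches the rib's length. The 3 N upward force suggests the fingertips touch the plate, so I regrip 5 mm higher to leave room for tilting.

Call:
play_rows(series=[[0, 0, 0, 0], [0, 0, 0, 0], [-0.005, 0, 0, 0], [-0.005, 0, 0, 0]], claw=82)

```text
t: 4.3
tcp_pos: [0.5885, 0.236, 0.0138]
tool_rot: [0.123, 0.696, -0.123, 0.697]
force: [-0.4, -0.0, 0.1]
finger_gap: 0.819
```

Call:
play_rows(series=[[0, 0, 0, 0], [0, 0, 0, 0], [0, 0, 0, 0], [0, 0, 0, 0], [0, 0, 0, 0], [0, 0, 0, 0]], claw=0, force=25)

```text
t: 4.9
tcp_pos: [0.5885, 0.2359, 0.014]
tool_rot: [0.123, 0.696, -0.123, 0.697]
force: [-0.6, -0.3, 2.5]
finger_gap: 0.737
```

Run:
```python
from h import *; from station import manip
st=manip.sense(); print(st["t"],st["tcp_pos"],st["force"],st["finger_gap"])
s=load("/tmp/top0.npz"); im=s["image"]
# unit top outline in top view
g=cv2.inRange(im,(130,130,120),(215,215,205)); 
m=np.zeros_like(g); m[140:240,350:450]=255; g&=m; g=cv2.morphologyEx(g,cv2.MORPH_CLOSE,np.ones((5,5)))
c=max(cv2.findContours(g,0,2)[0],key=cv2.contourArea); P=plane(s,c[:,0,:],.084)[:,:2].astype(np.float32)
print(cv2.minAreaRect(P*1000))
```

```text
4.9 [0.58852838 0.23593527 0.01400774] [-0.61823941 -0.25038339  2.49704852] 0.7370309374754802
((564.8200073242188, -239.88906860351562), (209.56637573242188, 150.233154296875), 18.107078552246094)
```

Both lip and tab fit the match, and the unit's rim measures 209.6×150.2 mm, centre (565,-240) mm, yaw 18.1°. I'll lift, go partway, and view the unit beside the held cover.

Call:
play_rows(series=[[-0.015, 0, 0, 0], [-0.045, 0, 0, 0], [-0.085, 0, 0, 0], [-0.125, 0, 0, 0], [-0.165, -0.015, 0.002, -3], [-0.2, -0.04, 0.004, -7], [-0.23, -0.075, 0.006, -12], [-0.255, -0.115, 0.008, -17], [-0.275, -0.155, 0.01, -22], [-0.286, -0.195, 0.012, -27], [-0.286, -0.235, 0.013, -32], [-0.286, -0.27, 0.014, -36], [-0.286, -0.295, 0.015, -38], [-0.286, -0.308, 0.015, -38], [-0.286, -0.312, 0.015, -38], [-0.286, -0.312, 0.015, -38]])

```text
t: 6.5
tcp_pos: [0.4954, -0.062, 0.2999]
tool_rot: [-0.11, 0.698, 0.11, 0.699]
force: [-0.0, 0.3, -3.3]
finger_gap: 0.741
```

Run:
```python
from h import *; from station import manip,snapshot
s=snapshot("wrist"); np.savez("/tmp/w4.npz",**s); cv2.imwrite("pics/w4.png",s["image"]); st=manip.sense(); print(st["t"],st["tcp_pos"],st["force"],st["finger_gap"], st["qd"].round(3)); print(goal(st,[0,0,0],0)[2])
```

```text
6.55 [ 0.49563354 -0.06150576  0.29990536] [-0.00311878 -0.88317332 -2.2994747 ] 0.7381802847636092 [ 0.016  0.003 -0.004  0.    -0.    -0.004]
108.01902603088155
```

View pics/w4.png

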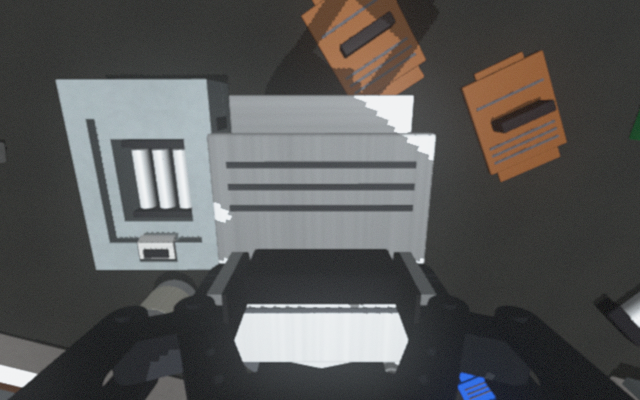

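The unit's top is seen at (57–215, 80–270), its latch at (157,248), and the held cover is level. I'll measure the edges.

Run:
```python
from h import *
s=load("/tmp/w4.npz"); im=s["image"]
cv2.imwrite("pics/c4.png",cv2.resize(im[65:285,45:240],None,fx=2.7,fy=2.7,interpolation=cv2.INTER_CUBIC))
for uv,z in (([57,80],.084),([206,80],.084),([95,270],.084),([157,248],.089)):
    o,d=ray(s,[uv]); p=plane(s,[uv],z)[0]; D=s["depth"][min(uv[1]+4,399),uv[0]+4]; print(uv,p.round(4),(o+d*D)[0].round(4))
```

```text
[57, 80] [ 0.4877 -0.3412  0.084 ] [ 0.4881 -0.3429  0.0816]
[206, 80] [ 0.4419 -0.2001  0.084 ] [ 0.4426 -0.2055  0.0674]
[95, 270] [ 0.6881 -0.2785  0.084 ] [ 0.7512 -0.3249 -0.0019]
[157, 248] [ 0.6348 -0.2125  0.089 ] [ 0.6359 -0.2132  0.0872]
```

View pics/c4.png

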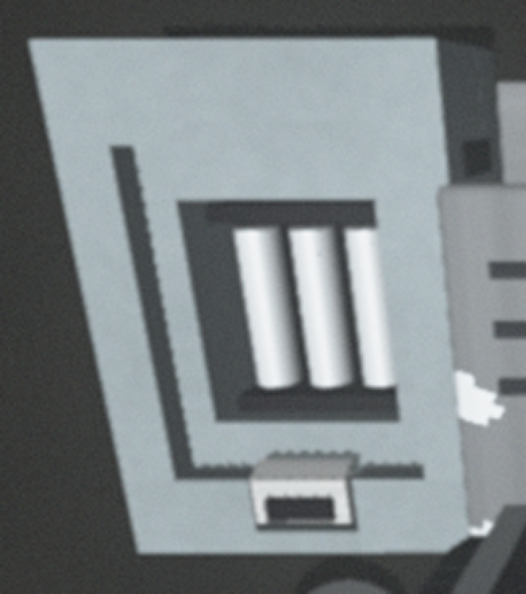

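Run:
```python
from h import *
s=load("/tmp/w4.npz"); im=s["image"]; g=cv2.GaussianBlur(im,(3,3),0)[:,:,0].astype(float)
def edges(pts_dir):
    out=[]
    for (p,d) in pts_dir:
        p=np.array(p,float); d=np.array(d,float); ts=np.arange(-7,7.01,.25)
        q=p+ts[:,None]*d; v=cv2.remap(g.astype(np.float32),q[:,0].astype(np.float32)[None],q[:,1].astype(np.float32)[None],1)[0]
        k=np.argmax(np.abs(np.gradient(v))); out.append(q[k])
    return np.array(out)
def fit(uv):
    P=plane(s,uv,.084)[:,:2]; vx,vy,x,y=cv2.fitLine((P*1000).astype(np.float32),cv2.DIST_HUBER,0,.01,.01).ravel(); return np.degrees(np.arctan2(vy,vx)),np.array([x,y]),np.array([vx,vy])
L={}
L['near']=fit(edges([((u,80),(0,1)) for u in range(66,196,4)]))
L['far']=fit(edges([((u,270),(0,1)) for u in range(104,198,4)]))
L['left']=fit(edges([((57+38*(v-80)/190,v),(1,0)) for v in range(88,262,4)]))
L['right']=fit(edges([((206+2.5*(v-80)/50,v),(1,0)) for v in range(86,130,3)]))
for k in L: print(k,L[k][0].round(2),L[k][1].round(1))
def X(a,b):
    A=np.c_[L[a][2],-L[b][2]]; t=np.linalg.solve(A,L[b][1]-L[a][1]); return L[a][1]+t[0]*L[a][2]
C=[X('near','left'),X('near','right'),X('far','left'),X('far','right')]; print(np.round(C,1))
print(np.mean(C,0), np.linalg.norm(C[0]-C[1]),np.linalg.norm(C[0]-C[2]))
```

```text
near -72.0 [ 460.8 -263.6]
far -72.0 [ 669.1 -223.1]
left 18.05 [ 581.3 -312.8]
right 18.49 [ 464.1 -193. ]
[[ 486.8 -343.6]
 [ 440.4 -200.9]
 [ 687.1 -278.4]
 [ 640.2 -134.1]]
[ 563.6129  -239.25706] 150.04214 210.64996
```

```bash
cat >> h.py <<'E'
def cover_in_tool(s,st,show=True):
    """depth patches -> tool frame; returns plate tilt etc."""
    Rm=Ro.from_quat(st["tool_rot"]).as_matrix(); D=s["depth"]
    def pts(us,vs):
        U,V=np.meshgrid(us,vs); U=U.ravel();V=V.ravel(); o,d=ray(s,np.c_[U,V]); z=D[V,U]; k=z>0
        W=o+d[k]*z[k][:,None]; return (W-st["tcp_pos"])@Rm, W
    return pts
E
python3 - <<'E'
from h import *; from station import manip
s=load("/tmp/w4.npz"); st=manip.sense(); f=cover_in_tool(s,st)
T,W=f(range(240,410,4),range(140,240,4))
# plate plane fit: down(x_tool) vs z_tool, y_tool
A=np.c_[T[:,2],T[:,1],np.ones(len(T))]; c=np.linalg.lstsq(A,T[:,0],rcond=None)[0]; r=T[:,0]-A@c; k=abs(r)<.003; c=np.linalg.lstsq(A[k],T[k,0],rcond=None)[0]
print("plate: dx/dz %.4f dx/dy %.4f, x at tcp %.4f, rms %.4f"%(*c,r[k].std()))
Rm=Ro.from_quat(st["tool_rot"]).as_matrix()
for z in (-.010,):
  for uv in ((230,96),(413,96),(322,96),(209,134),(434,134)):
    p=plane(s,[uv],st["tcp_pos"][2]+(-z if 0 else -.010))[0]; print(uv,((p-st["tcp_pos"])@Rm).round(4))
E
```

```text
plate: dx/dz -0.0000 dx/dy 0.0001, x at tcp 0.0063, rms 0.0007
(230, 96) [ 0.0099 -0.0398 -0.0762]
(413, 96) [ 0.0099  0.0386 -0.0761]
(322, 96) [ 0.0099 -0.0004 -0.0761]
(209, 134) [ 0.0099 -0.0503 -0.0601]
(434, 134) [ 0.0099  0.0491 -0.0601]
```

Run:
```python
from h import *
s=load("/tmp/w4.npz"); C=np.array([.5642,-.2395]); a=np.radians(18.05); Rm=np.array([[np.cos(a),-np.sin(a)],[np.sin(a),np.cos(a)]])
def un(cu,z): 
    uv=[45+cu[0]/2.7-.3,65+cu[1]/2.7-.3]; p=plane(s,[uv],z)[0]; return ((p[:2]-C)@Rm*1000).round(1)
for n,cu,z in (("wall top near",(110,147),.084),("wall bot near",(133,147),.07),("corner bot top?",(176,478),.084),("corner bot",(195,465),.07),
 ("endwall right top",(423,478),.084),("endwall right bot",(423,465),.07),("hole NL",(178,201),.07),("hole NR",(375,201),.07),("hole FL",(216,420),.07),("hole FR",(399,420),.07),
 ("housing FL",(258,528),.086),("housing FR",(355,528),.086),("housing NL",(250,478),.0865),("housing NR",(350,478),.0865),("nose NL",(272,453),.077),("nose NR",(358,453),.077),("blk NL",(266,498),.089),("blk NR",(333,498),.089),("blk FL",(268,520),.089),("blk FR",(335,518),.089)):
    print(n,un(cu,z))
```

```text
wall top near [-66.3 -52.2]
wall bot near [-65.6 -52.6]
corner bot top? [ 69.9 -51.6]
corner bot [ 69.8 -51.6]
endwall right top [70.  52.9]
endwall right bot [69.9 48.2]
hole NL [-44.5 -38.6]
hole NR [-44.4  40.6]
hole FL [ 48.9 -38.9]
hole FR [49. 40.]
housing FL [ 92.2 -19.3]
housing FR [92.3 22.2]
housing NL [ 68.9 -18.8]
housing NR [68.9 23.2]
nose NL [ 61.4 -13.2]
nose NR [61.4 23.6]
blk NL [ 76.9 -12. ]
blk NR [76.9 16.1]
blk FL [ 87.  -12.7]
blk FR [86.1 15.8]
```

The bay's walls, hole and latch all sit about 1 mm to +y of the rim outline, so I correct for that. The cover hangs level, with its middle 0.5 mm from the TCP. Next I go over the bay, with the lip about 12 mm short of home.

Call:
play_rows(series=[[0, -0.02, 0.002, 0], [0, -0.055, 0.006, 0], [0, -0.095, 0.011, 0], [0.02, -0.135, 0.016, 0], [0.05, -0.165, 0.019, 0], [0.085, -0.183, 0.021, 0], [0.12, -0.189, 0.022, 0], [0.145, -0.189, 0.022, 0], [0.16, -0.189, 0.022, 0], [0.168, -0.189, 0.022, 0], [0.17, -0.189, 0.022, 0], [0.17, -0.189, 0.022, 0]])

```text
t: 7.75
tcp_pos: [0.5761, -0.2345, 0.1302]
tool_rot: [-0.111, 0.697, 0.111, 0.699]
force: [-0.6, -0.0, -2.2]
finger_gap: 0.742
```

```bash
cat >> h.py <<'E'
C=np.array([.5637,-.2386]); YAW=np.radians(18.05); RU=np.array([[np.cos(YAW),-np.sin(YAW)],[np.sin(YAW),np.cos(YAW)]])
def U(p): p=np.atleast_2d(p); return np.c_[(p[:,:2]-C)@RU,p[:,2]]*1000
def look(name):
    from station import manip,snapshot
    s=snapshot("wrist"); np.savez(f"/tmp/{name}.npz",**s); cv2.imwrite(f"pics/{name}.png",s["image"]); st=manip.sense()
    print("t %.2f"%st["t"],"tcp unit",U(st["tcp_pos"]).round(1),"F",st["force"].round(1),"gap",round(st["finger_gap"],3),"yaw",round(goal(st,[0,0,0],0)[2],2)); return s,st
def tilt(s,st,us,vs):
    T,W=cover_in_tool(s,st)(us,vs); P=U(W)/1000
    A=np.c_[P[:,0],P[:,1],np.ones(len(P))]; k=np.ones(len(P),bool)
    for _ in range(4):
        c=np.linalg.lstsq(A[k],P[k,2],rcond=None)[0]; r=P[:,2]-A@c; k=abs(r)<.002
    print("plate slope x %.3f y %.3f"%(c[0],c[1]),"n",k.sum(),"/",len(k)); return c
E
python3 - <<'E'
from h import *
s,st=look("w5"); tilt(s,st,range(240,410,4),range(140,240,4))
E
```

```text
t 7.80 tcp unit [[ 1.320e+01 -1.000e-01  1.308e+02]] F [-0.2 -0.1 -3.3] gap 0.746 yaw 108.05
plate slope x -0.002 y -0.001 n 1071 / 1073
```

View pics/w5.png

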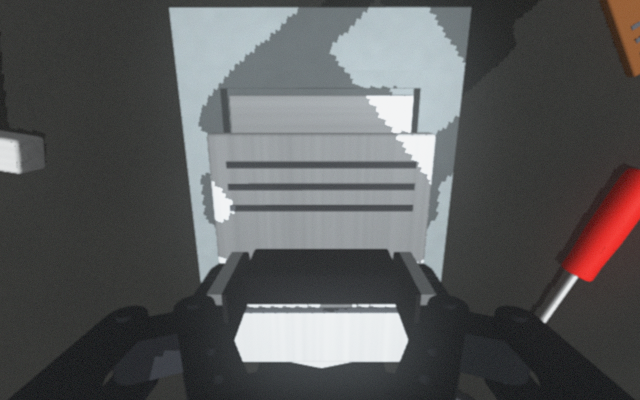

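The view shows the overhang edge at row 88 and the bay walls at columns 221 and 419. The lip spans 229–413, so it is centred. I lower until the rear tab sits on the thumb piece and the cover tilts in the grip.

Call:
play_rows(series=[[0.01, 0, 0, 0], [0.02, 0, 0, 0], [0.025, 0, 0, 0], [0.028, 0, 0, 0], [0.03, 0, 0, 0], [0.032, 0, 0, 0], [0.033, 0, 0, 0], [0.033, 0, 0, 0]])

```text
t: 8.6
tcp_pos: [0.5766, -0.2349, 0.0985]
tool_rot: [-0.111, 0.697, 0.11, 0.7]
force: [-1.9, 0.7, 1.6]
finger_gap: 0.739
```

Run:
```python
from h import *
s,st=look("w6"); tilt(s,st,range(240,410,4),range(140,240,4))
```

```text
t 8.65 tcp unit [[13.5 -0.5 98.5]] F [-1.9  0.5  1.2] gap 0.742 yaw 108.05
plate slope x 0.029 y -0.002 n 1067 / 1068
```

View pics/w6.png

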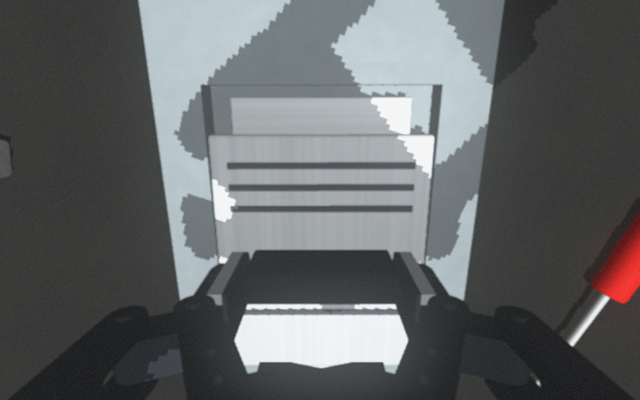

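The tilt has started (0.029 rad, about 4 N). I continue down.

Call:
play_rows(series=[[0.001, 0, 0, 0], [0.002, 0, 0, 0], [0.003, 0, 0, 0], [0.004, 0, 0, 0], [0.005, 0, 0, 0], [0.005, 0, 0, 0]])

```text
t: 9.25
tcp_pos: [0.5766, -0.2351, 0.0932]
tool_rot: [-0.112, 0.697, 0.11, 0.7]
force: [-2.9, -1.4, 2.9]
finger_gap: 0.741
```

Run:
```python
from h import *
s,st=look("w7"); c=tilt(s,st,range(240,410,4),range(140,240,4))
# lip region depth -> unit coords
T,W=cover_in_tool(s,st)(range(250,360,10),range(92,135,3)); P=U(W).reshape(-1,11,3)
for row in P: print(np.median(row,0).round(1))
```

```text
t 9.30 tcp unit [[13.4 -0.7 93.3]] F [-2.2 -1.3  1.7] gap 0.746 yaw 108.04
plate slope x 0.128 y -0.002 n 1066 / 1071
[-64.3 -10.9  69.6]
[-63.  -11.   69.3]
[-61.6 -11.   69.3]
[-60.3 -11.1  69.5]
[-58.9 -11.1  69.7]
[-57.7 -10.7  73.7]
[-56.4 -10.9  74.3]
[-55.  -10.8  74.1]
[-53.7 -10.9  74.3]
[-52.3 -10.9  74.5]
[-51.  -10.9  74.8]
[-49.7 -10.9  74.5]
[-48.3 -10.9  75.3]
[-47.  -10.8  75.1]
[-45.6 -10.9  75.4]
```

View pics/w7.png

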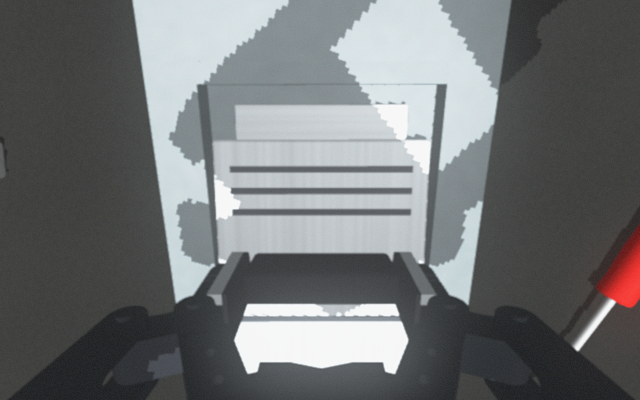

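The tilt is 0.128 rad, with the lip edge at unit x -58 and its top about 4.5 mm above the ledge, just under slot height. I raise 1.5 mm and slide the lip into the slot.

Call:
play_rows(series=[[-0.0015, 0, 0, 0], [-0.0015, 0, -0.002, 0], [-0.0015, 0, -0.004, 0], [-0.0015, 0, -0.006, 0], [-0.0015, 0, -0.008, 0], [-0.0015, 0, -0.01, 0], [-0.0015, 0, -0.012, 0], [-0.0015, 0, -0.0135, 0], [-0.0015, 0, -0.015, 0], [-0.0015, 0, -0.0155, 0], [-0.0015, 0, -0.0155, 0]])

```text
t: 10.4
tcp_pos: [0.5619, -0.2399, 0.0948]
tool_rot: [-0.112, 0.697, 0.11, 0.7]
force: [-0.7, 0.1, -1.9]
finger_gap: 0.746
```

Run:
```python
from h import *
s,st=look("w8"); c=tilt(s,st,range(240,410,4),range(150,240,4))
T,W=cover_in_tool(s,st)(range(250,360,10),range(70,150,4)); P=U(W).reshape(-1,11,3)
for v,row in zip(range(70,150,4),P): print(v,np.median(row,0).round(1))
```

```text
t 10.45 tcp unit [[-2.1 -0.7 94.8]] F [ 0.1  0.  -2.3] gap 0.736 yaw 108.04
plate slope x 0.107 y -0.002 n 981 / 985Traceback (most recent call last):
  File "<stdin>", line 3, in <module>
ValueError: cannot reshape array of size 657 into shape (11,3)
```

View pics/w8.png

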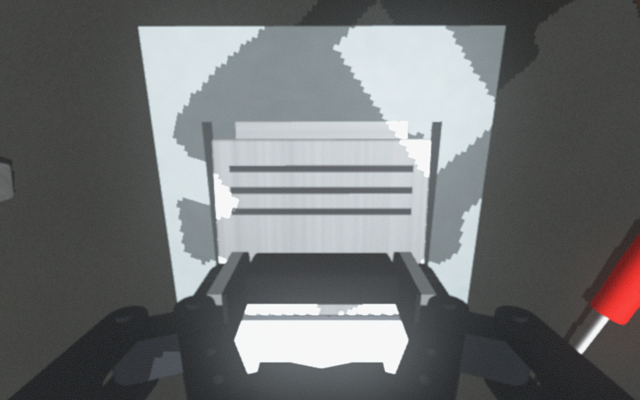

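The lip is half hidden under the overhang (rows 122–139 visible), tilt 0.107 rad. I push 1.5 mm further, lower slightly, then release.

Call:
play_rows(series=[[0, 0, -0.001, 0], [0, 0, -0.0015, 0], [0.001, 0, -0.0015, 0], [0.0015, 0, -0.0015, 0], [0.0015, 0, -0.0015, 0]])

```text
t: 10.95
tcp_pos: [0.5608, -0.2404, 0.0933]
tool_rot: [-0.112, 0.697, 0.11, 0.7]
force: [0.9, 0.2, -2.3]
finger_gap: 0.742
```

Call:
play_rows(series=[[0, 0, 0, 0], [0, 0, 0, 0], [0, 0, 0, 0], [0, 0, 0, 0], [0, 0, 0, 0]], claw=90)

```text
t: 11.45
tcp_pos: [0.5608, -0.2405, 0.0934]
tool_rot: [-0.112, 0.697, 0.11, 0.7]
force: [0.6, 0.1, 0.3]
finger_gap: 0.905
```

Run:
```python
from h import *
s,st=look("w9"); c=tilt(s,st,range(240,410,4),range(150,240,4))
```

```text
t 11.50 tcp unit [[-3.3 -0.9 93.4]] F [ 0.7 -0.3  0.5] gap 0.899 yaw 108.04
plate slope x 0.070 y 0.001 n 981 / 983
```

View pics/w9.png

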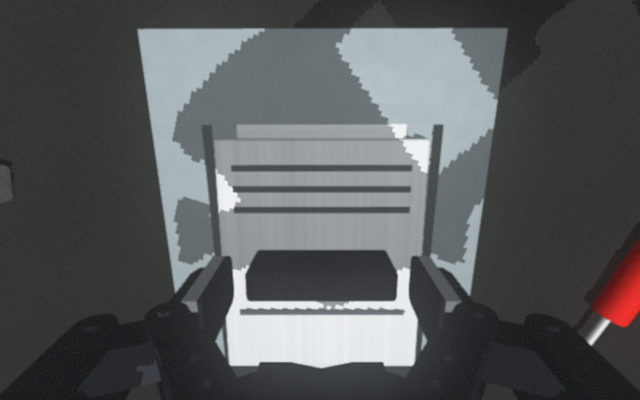

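The cover is released with tilt 0.070 rad, resting on the nose. I raise, shut the fingers and go behind the rib.

Call:
play_rows(series=[[-0.01, 0, 0, 0], [-0.03, 0, 0, 0], [-0.05, 0, 0, 0], [-0.06, 0, 0, 0]], claw=95)

```text
t: 11.9
tcp_pos: [0.5615, -0.241, 0.1558]
tool_rot: [-0.113, 0.696, 0.109, 0.701]
force: [0.3, -1.2, -0.3]
finger_gap: 0.949
```

Call:
play_rows(series=[[0, 0.001, 0.01, 0], [0, 0.001, 0.025, 0], [0, 0.001, 0.04, 0], [0, 0.001, 0.047, 0], [0, 0.001, 0.047, 0], [0, 0.001, 0.047, 0], [0, 0.001, 0.047, 0], [0, 0.001, 0.047, 0], [0, 0.001, 0.047, 0], [0, 0.001, 0.047, 0]], claw=0)

```text
t: 12.9
tcp_pos: [0.6056, -0.2257, 0.1562]
tool_rot: [-0.112, 0.696, 0.109, 0.701]
force: [0.2, 0.1, 0.2]
finger_gap: 0.007
```

Run:
```python
from h import *
s,st=look("w10"); 
T,W=cover_in_tool(s,st)(range(270,380,10),range(60,240,12)); 
for p in U(W)[::9][:25]: print(p.round(1))
```

```text
t 12.95 tcp unit [[ 44.   -0.7 156.2]] F [-0.3  0.4  1.2] gap 0.0 yaw 108.03
[-52.9 -32.1  79.5]
[-53.   21.8  78.2]
[-46.2   9.9  79.1]
[-39.3  -2.2  80.4]
[-32.4 -14.5  79.6]
[-25.3 -26.7  82.2]
[-25.3  28.6  81. ]
[-18.1  16.5  80.8]
[-10.8   4.1  81.8]
[ -6.9  -7.5 110.3]
[ -0.4 -18.6 110.9]
[ 11.8 -34.3  83.3]
[11.5 23.3 84.5]
[19.5 10.7 84.1]
[27.2 -2.2 85.5]
[ 35.1 -15.3  86.1]
[ 43.2 -28.6  86.9]
[43.8 31.  84.9]
[51.5 17.8 87.1]
```

View pics/w10.png

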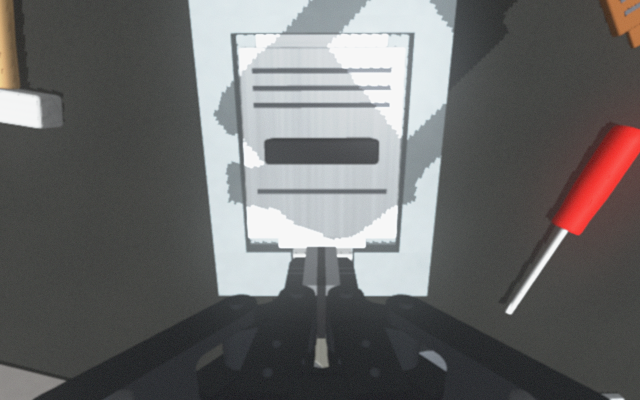

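The cover sits between the bay walls with its rear up, and the shut fingers are over the rear patch at unit x 44. I press down in steps.

Call:
play_rows(series=[[0.02, 0, 0, 0], [0.045, 0, 0, 0], [0.06, 0, 0, 0], [0.066, 0, 0, 0], [0.068, 0, 0, 0], [0.07, 0, 0, 0], [0.072, 0, 0, 0], [0.073, 0, 0, 0]])

```text
t: 13.75
tcp_pos: [0.607, -0.2263, 0.0855]
tool_rot: [-0.113, 0.695, 0.109, 0.702]
force: [-2.2, 1.8, 8.0]
finger_gap: 0.002
```

Call:
play_rows(series=[[0.001, 0, 0, 0], [0.002, 0, 0, 0], [0.003, 0, 0, 0], [0.0035, 0, 0, 0]])

```text
t: 14.15
tcp_pos: [0.6081, -0.2269, 0.0842]
tool_rot: [-0.114, 0.694, 0.108, 0.702]
force: [-1.7, 0.9, 9.9]
finger_gap: 0.002
```

Call:
play_rows(series=[[0.003, 0, 0, 0], [0.005, 0, 0, 0], [0.006, 0, 0, 0], [0.007, 0, 0, 0], [0.008, 0, 0, 0], [0.008, 0, 0, 0]])

```text
t: 14.75
tcp_pos: [0.6084, -0.227, 0.0781]
tool_rot: [-0.114, 0.694, 0.108, 0.703]
force: [-3.2, 1.3, 11.6]
finger_gap: -0.005
```

Run:
```python
from h import *
s,st=look("w11")
```

```text
t 14.80 tcp unit [[46.1 -2.8 78.1]] F [-3.5  2.1 11.2] gap -0.002 yaw 108.05
```

Call:
play_rows(series=[[0.002, 0, 0, 0], [0.004, 0, 0, 0], [0.005, 0, 0, 0], [0.005, 0, 0, 0]])

```text
t: 15.2
tcp_pos: [0.6084, -0.227, 0.078]
tool_rot: [-0.115, 0.694, 0.108, 0.703]
force: [-7.9, 3.9, 27.0]
finger_gap: 0.003
```

The plate is now on a hard stop: 27 N with the tips at z 78.0, exactly the seated plate height. I back off and look.

Call:
play_rows(series=[[-0.01, 0, 0, 0], [-0.04, 0, -0.01, 0], [-0.08, 0, -0.03, 0], [-0.12, 0, -0.06, 0], [-0.15, 0, -0.08, 0], [-0.15, 0, -0.08, 0], [-0.15, 0, -0.08, 0]])

```text
t: 15.9
tcp_pos: [0.5304, -0.2511, 0.2276]
tool_rot: [-0.115, 0.694, 0.107, 0.703]
force: [0.0, 0.2, 0.0]
finger_gap: 0.002
```

Run:
```python
from h import *; from station import snapshot
s,st=look("w12")
im=s["image"]
# project key points seated
a=lambda x,y,z: np.r_[C+RU@np.array([x,y])/1000,z/1000]
for n,p in (("lip edge/plate front",(-60,0,78)),("rib",(0,0,106)),("rear tab",(64,0,74)),("nose",(64.5,0,77))): print(n,proj(s,a(*p)).round(0))
for yl in (-40,-22,22,40):
    px=proj(s,a(-55,yl,78)) 
P=[]
for x in list(range(-56,-10,4))+list(range(12,58,4)):
    for y in (-44,-36,36,44):
        u,v=proj(s,a(x,y,78))[0].round().astype(int)
        if 0<=u<640 and 0<=v<400 and s["depth"][v,u]>0:
            o,d=ray(s,[[u,v]]); P.append(U(o+d*s["depth"][v,u])[0])
P=np.array(P); A=np.c_[P[:,:2],np.ones(len(P))]; k=np.ones(len(P),bool)
for _ in range(4):
    c=np.linalg.lstsq(A[k],P[k,2],rcond=None)[0]; r=P[:,2]-A@c; k=abs(r)<2
print("plate fit slope",c[:2].round(4),"z at 0 %.2f, at front %.2f, rear %.2f"%(c[2],c[2]-60*c[0],c[2]+60*c[0]),k.sum(),len(k))
# rim reference
R=[]
for x in (-90,90):
    for y in (-64,64):
        u,v=proj(s,a(x,y,84))[0].round().astype(int)
        if 0<=u<640 and 0<=v<400: o,d=ray(s,[[u,v]]); R.append(U(o+d*s["depth"][v,u])[0])
print(np.round(R,1))
t=snapshot("top"); np.savez("/tmp/t12.npz",**t); cv2.imwrite("pics/t12.png",t["image"])
```

```text
t 15.95 tcp unit [[-35.5  -1.  226.4]] F [ 0.9 -0.5 -0.4] gap -0.0 yaw 108.06
lip edge/plate front [[325. 159.]]
rib [[325. 235.]]
rear tab [[325. 283.]]
nose [[325. 285.]]
plate fit slope [ 0.0009 -0.0002] z at 0 77.73, at front 77.68, rear 77.79 91 96
[[-90.3 -64.   83.2]
 [-89.8  64.   84.9]
 [-44.4 -21.2 274.4]
 [-48.7  19.5 280.6]]
```

View pics/w12.png

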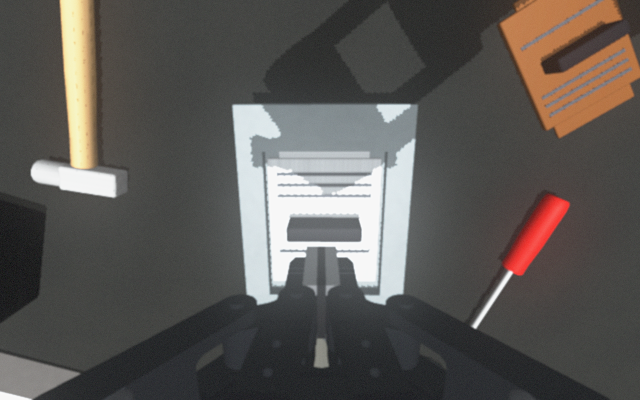

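The wrist view shows the cover flat: slope 0.0009 rad and plate top z 77.7. I move aside to see the latch and the lip.

Call:
play_rows(series=[[0, 0.01, -0.01, 0], [0, 0.04, -0.03, 0], [0, 0.08, -0.05, 0], [0, 0.12, -0.06, 0], [0, 0.14, -0.06, 0], [0, 0.14, -0.06, 0], [0, 0.14, -0.06, 0]])

```text
t: 16.7
tcp_pos: [0.4314, -0.1363, 0.2236]
tool_rot: [-0.115, 0.694, 0.108, 0.702]
force: [0.6, -0.4, 0.3]
finger_gap: -0.0
```

Run:
```python
from h import *; from station import snapshot
s,st=look("w13"); a=lambda x,y,z: np.r_[C+RU@np.array([x,y])/1000,z/1000]
q=np.array([proj(s,a(x,y,84))[0] for x in(-105,105) for y in(-75,75)]); print(q.round(0))
x0,y0=np.clip(q.min(0)-8,0,None).astype(int); x1,y1=np.clip(q.max(0)+8,0,[640,400]).astype(int)
k=min(760/(x1-x0),570/(y1-y0)); print(x0,y0,k)
cv2.imwrite("pics/c13.png",cv2.resize(s["image"][y0:y1,x0:x1],None,fx=k,fy=k,interpolation=cv2.INTER_CUBIC))
t=snapshot("top"); np.savez("/tmp/t13.npz",**t); cv2.imwrite("pics/t13.png",t["image"])
```

```text
t 16.75 tcp unit [[-94.  137.6 223.7]] F [-0.  -0.1  0. ] gap -0.002 yaw 108.13
[[ 74. 175.]
 [249. 176.]
 [117. 374.]
 [261. 375.]]
65 167 2.638888888888889
```

View pics/c13.png

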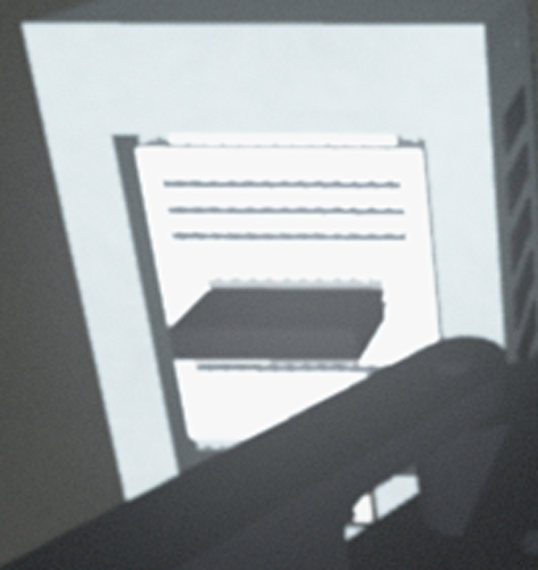

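View pics/t13.png

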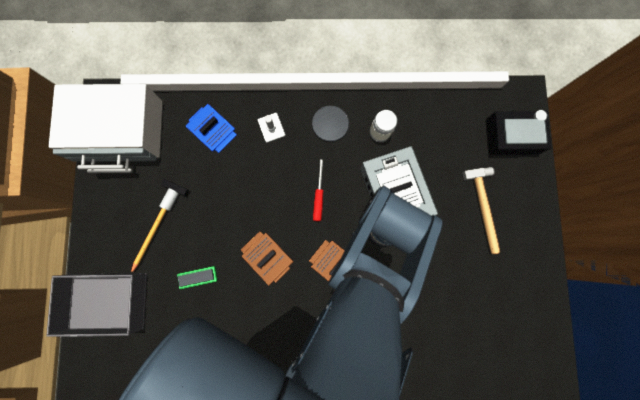

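The top view shows the cover in the bay and every bystander where it started. The arm still hides the latch, so I move to the earlier side viewpoint.

Call:
play_rows(series=[[-0.02, 0.01, 0.015, 0], [-0.05, 0.03, 0.045, 0], [-0.07, 0.045, 0.07, 0], [-0.075, 0.05, 0.085, 0], [-0.075, 0.05, 0.085, 0], [-0.075, 0.05, 0.085, 0]])

```text
t: 17.4
tcp_pos: [0.4959, -0.0633, 0.2985]
tool_rot: [-0.115, 0.694, 0.108, 0.702]
force: [0.5, -0.0, -0.7]
finger_gap: -0.002
```

Run:
```python
from h import *
s,st=look("w14"); im=s["image"]
cv2.imwrite("pics/c14.png",cv2.resize(im[65:285,45:240],None,fx=2.7,fy=2.7,interpolation=cv2.INTER_CUBIC))
```

```text
t 17.45 tcp unit [[-10.8 187.8 298.1]] F [-0.1 -0.5  0.1] gap 0.0 yaw 108.06
```

View pics/c14.png

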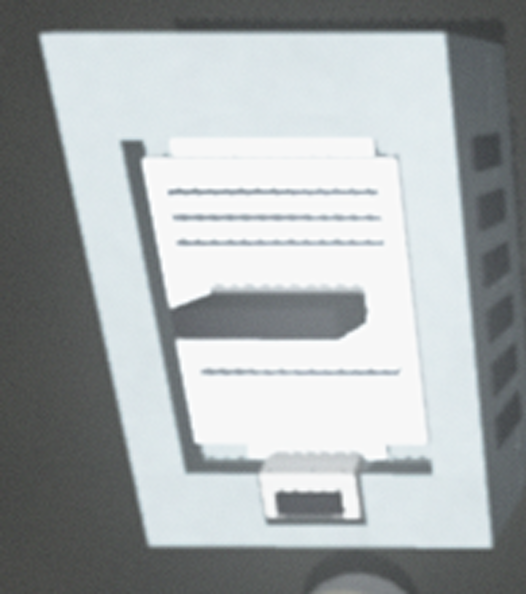

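Run:
```python
from h import *
s=load("/tmp/w14.npz")
def un(cu,z): return U(plane(s,[[45+cu[0]/2.7-.3,65+cu[1]/2.7-.3]],z))[0].round(1)
for n,cu,z in (("plate front L",(145,157),.078),("plate front R",(398,157),.078),("overhang edge",(123,141),.084),("plate rear L",(197,445),.078),("plate rear R",(427,445),.078),("tab rear",(225,458),.074),
 ("housing far L",(268,522),.086),("housing far R",(365,522),.086),("housing near L",(261,471),.0865),("nose NL",(280,453),.077),("nose NR",(364,453),.077),("blk near",(275,490),.089),("blk far",(278,513),.089),("endwall top",(190,471),.084)):
    print(n,un(cu,z))
```

```text
plate front L [-59.7 -49.   78. ]
plate front R [-59.9  49.8  78. ]
overhang edge [-66.1 -52.3  84. ]
plate rear L [ 60.5 -49.8  78. ]
plate rear R [59.9 49.  78. ]
tab rear [ 68.1 -41.3  74. ]
housing far L [ 92.6 -20.1  86. ]
housing far R [92.3 21.8 86. ]
housing near L [ 68.6 -19.1  86.5]
nose NL [ 64.3 -15.2  77. ]
nose NR [64.1 21.1 77. ]
blk near [ 76.2 -13.1  89. ]
blk far [ 86.8 -13.4  89. ]
endwall top [ 69.9 -50.9  84. ]
```

All checks agree:
- The plate spans unit x -59.8 to +60.2, so the lip is at about -75.8.
- The latch housing and thumb sit within 0.7 mm of their rest positions.
- The robot is clear of everything.

I hand the job in.

```bash
python3 -c "
from station import manip
print(manip.sign_off())"
```

```text
the job is handed in; nothing more can be done
None
```

The cover is refitted in the service bay and latched. I handed the job in at about 17.5 s of the 48 s allowed, and the sign-off gave no verdict.

**What I did:** I gripped the aluminium cover by its rib ends and tilted it in the grip by lowering its rear tab onto the latch's thumb piece. I slid the lip under the overhang at about 0.11 rad and let go, and the cover rested on the nose at 0.07 rad. Then I pressed the rear with the shut fingers until it hit a hard stop at z 78.0 mm with 27 N.

**Last checks:**
- **Cover:** the plate tilts 0.001 rad with its top at z 77.7 mm, against 78 when seated. The lip's edge works out at about x -75.8 mm, and the rear tab end at about 68 mm.
- **Latch:** the housing and thumb piece are within 0.7 mm of where they were before the press. The nose reads about x 64.2 mm, against 64.5 at rest; I inferred the snap from this and did not see it happen.
- **Surroundings:** in the top view the bystanders look unmoved. I compared this by eye and did not measure it, and the arm covered part of the picture. The robot touches nothing.

**Disagreement:** the bay features measured about 1 mm to +y of the rim outline, and the latch about 1.5 to 2 mm. I aimed the cover using the 1 mm bay offset.

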